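Close the steam boiler's ratchet cap and switch it on

ROBOT

A 6-joint arm with a two-finger parallel gripper is mounted at the origin on the work surface. World frame = base frame: x ahead of the robot, y to its left, z up, the work surface at z = 0. Lengths are in m, angles in rad, forces in N, time in s.
With the tool pointing down it reaches from about 0.35 to 0.775 m from the base axis. Payload 5.5 kg.
Tool frame: the origin (TCP) lies at the centre of the arm's flange, where the gripper is bolted on; the fingertips stand 173 mm ahead of it and the grasp point (between the pads) lies 155 mm ahead of it (grasp_offset is the z of the grasp point in the tool frame, in m); z points along the fingers, y is the direction in which the jaws open and shut (so a half turn about z gives the same grasp; the last joint's range is limited). The gripper opens to 85 mm and grips with 20 to 120 N. Pads are 22 mm wide; open, the fingers measure 114 mm over their backs; the gripper's body (76 mm by 85 mm) begins 54 mm behind the grasp point. The pads swing forward as they close: fully open they stand 13 mm farther back than shut.
Start: joints at [1.155, 0.313, 0.046, 1.304, 0, 1.431], TCP at [0.157, 0.553, 0.405] pointing down, gripper open.
Joint ranges: [-2.76, 2.76], [-0.86, 1.69], [-1.03, 1.26], [-2.2, 2.34], [-1.47, 1.5], [-3.14, 3.14]. Speed limits (rad/s): [2.57, 2.57, 3.14, 3.14, 3.14, 3.14].

INTERFACE

Orientations are given as a rotation vector (axis times angle).
In Python, from rig import read_state, camera, calibration, hand_in, regions_of, tip_of, grasp_offset gives the robot as it stands.
- The arm moves only by the tool apply_moves, never from a script. Its argument "series" is a list of rows, each a list of 5 numbers: the shift along the tool's x, y, z in mm, then the turn about the tool's z in rad, then the closure, from 0 (fully open) to 1 (shut). In form: [[x, y, z, yaw, fingers], ...]. A call has 1 to 12 rows; each row is the pose to reach, as a shift and turn from the pose commanded when the call began, along the tool's axes at that moment; what a row does not reach only later rows make up. A row lasts 1/10 s, in which the tool goes at most 50 mm and 8.59 degrees, less where a joint would pass 70% of its speed; a pose out of reach is approached as far as the arm can. A call with a gripper value outside its range is refused whole. The fingers move at their own pace and stop on an object; "newtons" is the grip in N (left out, the last holds). Time passes only in rows, so rows that repeat a pose let the fingers close. It gives the time, the measured TCP pose, the force and the opening at its end, in the units of the state.
- read_state(): the state, without advancing time (a new reading comes with each control period).
- camera(name): name is "scene" or "top"; returns the picture (420x560x3 uint8, blue, green, red); there is no depth.
- calibration(name): a dict with "K" (3x3 intrinsics, pixels), "camera_from_world" (4x4, takes a point from world to camera coordinates). Camera axes: x right, y down, z forward; pixel columns grow to the right and rows downward; lengths in m; the calibration is good to about 2 mm. A picture is of the moment at which its call begins. calibration takes no time and is no camera call.
- hand_in(): hands the job in, once; it reports no verdict.
Trained networks look in the newest picture that a camera, given by its name, has taken for a name from the list of things; names that differ only in an ending like _2 or _b are one class to them, and where a whole thing is asked for, a point or a joint stands for the part that bears it (a point fixed in the world has none). Each returns a list of dicts, best first, with "p" (0 to 1); they miss things now and then, are a little off and sometimes report something else, mostly with a low value. They report only what shows in the picture. A call takes as long as a camera call.
- regions_of(camera, name): "region" (420x560 bool, what is visible of it).
- tip_of(camera, name): "xyz" ([x, y, z] in m, in world coordinates, good to about 4 mm: a listed point, or the origin of a listed thing).
The state is a dict: "t": time; "qpos": joint angles; "dq": joint speeds; "effort": joint torques, N m; "position": TCP position; "eef_rot": TCP orientation; "wrist_force": force on the tool from outside, world axes, zero at the start; "moment": the same for the moment, N m; "finger_gap": finger opening in m.
Only numpy, scipy, OpenCV 4.12 (cv2) and the standard library are available. Lean on these libraries where they do the work, as an engineer would, in place of code of your own. Each camera call takes 0.05 s, during which the arm holds its last target.

TASK

The ironing station's steam boiler has just been filled: screw its filler cap down clockwise until it is fully home and its ratchet slips over at least one click. Then switch the boiler on at the rocker switch. Leave the steam dial as it is set and do not disturb the iron, the jug or the wooden clapper beside the boiler.

Things in the scene. Friction and masses are not known exactly. Their poses are not given: they have to be found in the camera images.
- boiler: White box 250 mm deep (its x, front to back), 300 wide (y, to its left), fixed; flat grey deck 175 mm above the table. Origin: centre of its underside. On the deck, as x, y in mm: filler cap 45, -60; steam dial -65, 5; rocker switch -55, 85; lying pressure gauge -62, -85 (11 high); brass fittings 75, 95 and 85, 40 (34, 24 high). Nothing over 25 mm high within 90 mm of the cap's axis.
- cap_grip (a point): On the vertical axis of the filler cap, at gripping height: 14 mm below the top of its round black ribbed grip (46 mm wide, 42 high; grip from above at any yaw). 28.5 mm below this point is the top of the plug's 58 mm grey flange: keep fingertips above it. Cap sinks 0.95 mm per rad; fully home this point is 219.5 mm above the table. Ribs on grip and flange line up until the ratchet slips.
- cap_screw (a joint): How far the cap's threaded plug is still unscrewed, rad: 0 is fully home (a firm stop); starts at 1.2 to 2.6. Falls as the grip is turned clockwise seen from above; takes about 0.06 N m and stays where it is left. Anticlockwise unscrews it (captive, stops at 4.2).
- cap_slip (a joint): How far the ratchet has slipped, rad: turn of the black grip against the plug, clockwise from above positive. 0 at the start and while the plug still turns; once the plug is home, about 0.3 N m makes the grip slip on clockwise, 12 clicks a turn (first passed at 0.26, then every 0.52). Stays where it is left; more slip does no harm.
- power_switch (a joint): Black rocker, 43 mm long (along the boiler's x), 30 wide, in a bezel 4 mm high. 0 is off: its back end (boiler's +x) stands up, its front end is down; 0.40 rad is on: back end pressed down to its stop. Starts at 0, stays where it is left. About 2 N on the back end moves it.
- switch_on_end (a point): On the top face of the rocker's raised back end, on its centre line, 16 mm behind its pivot, about 6 mm from the end: press straight down here. Sinks about 6 mm from off to on.
- dial_pointer (a point): End of the white pointer line on the steam dial, 14 mm from its axis: a black stepped dial 36 mm wide and 17 mm high in the front middle of the deck. Not to be turned.
- iron: Hand iron, 210 x 112 x 130 mm, lying flat on a rubber rest to the left of the boiler (its +y side). Origin: centre of its sole. Leave it.
- jug: Empty white filling jug with a handle, 100 mm wide, 145 mm high, standing to the right of the boiler (its -y side). Origin: centre of its underside. Leave it.
- clapper: Wooden tailor's clapper, a rounded beech block 230 x 62 x 40 mm, lying to the front right of the boiler, past the jug. Origin: centre of its underside. Leave it.

How it is judged:
By the outcome, as a careful person would: the job done as asked, in the order asked, and still so for the second after the job is handed in, with the robot touching nothing.
It also fails if it takes over 58 s, if anything falls off the work surface, if the arm or the gripper's body presses on something with over 40 N, if the wrist force passes 120 N, or if a joint passes its speed limit or range.

## Working session

There is one attempt and no reset: what is moved stays moved. The work goes in short steps, Python scripts to look and compute and a tool call to move; the robot and the scene stay as the last step left them, time stands still between calls to the robot, and variables do not carry over. Pictures are saved under pics/ and viewed, and the job is handed in when it is done.

Besides the shell and the picture viewer there is one more tool, called after "Request:" in YAML: its name, and indented under it one key for each argument. apply_moves: Moves the arm, as the interface text tells. Its arguments: {"type":"object","properties":{"series":{"type":"array","items":{"type":"array","items":{"type":"number"}}},"newtons":{"type":"number"}},"required":["series"]}

```bash
mkdir -p pics; ls; python3 - <<'E'
from rig import *
import cv2,numpy as np
s=read_state();print(s)
print(grasp_offset)
for c in("scene","top"):
    im=camera(c);cv2.imwrite(f"pics/{c}0.png",im)
    for n in("boiler","cap_grip","switch_on_end","dial_pointer","iron","jug","clapper"):
        r=tip_of(c,n);print(c,n,[(np.round(d["xyz"],4).tolist(),round(float(d["p"]),2)) for d in r[:2]])
E
```

```text
pics
{'t': 0.0, 'qpos': array([ 1.15539369e+00,  3.14029880e-01,  4.50037947e-02,  1.30362888e+00,
       -1.05421100e-05,  1.43122051e+00]), 'dq': array([-0.00070694, -0.00051958,  0.0007745 ,  0.00111952, -0.00033703,
       -0.00133922]), 'effort': array([-7.53712084e-04, -4.80629647e+01,  2.98531222e+01,  1.95909088e-02,
       -2.37329932e-04,  1.15099857e-05]), 'position': array([0.15651571, 0.55308809, 0.40380197]), 'eef_rot': array([-4.31826810e-01, -3.11126774e+00,  2.81194105e-03]), 'wrist_force': array([-0.61026755,  0.02812263,  0.19169785]), 'moment': array([-0.01985142, -0.0197653 , -0.06976227]), 'finger_gap': 0.08544020224213003}
0.1547
scene boiler []
scene cap_grip [([0.6149, -0.0725, 0.2196], 0.98)]
scene switch_on_end [([0.5644, 0.0874, 0.1952], 0.67)]
scene dial_pointer [([0.5102, 0.0203, 0.1919], 0.59)]
scene iron [([0.6144, 0.2685, 0.0057], 0.56)]
scene jug [([0.5924, -0.2647, 0.0033], 0.59)]
scene clapper [([0.4339, -0.3374, 0.003], 0.89)]
top boiler []
top cap_grip [([0.6177, -0.0737, 0.2161], 0.9), ([0.5083, 0.0209, 0.1919], 0.42)]
top switch_on_end [([0.5643, 0.0906, 0.1914], 0.8), ([0.512, 0.0208, 0.1937], 0.29)]
top dial_pointer [([0.5099, 0.0196, 0.1915], 0.52)]
top iron [([0.6158, 0.2676, 0.0079], 0.9)]
top jug [([0.5893, -0.2658, 0.0059], 0.88)]
top clapper [([0.4332, -0.3416, -0.0021], 0.69)]
```

View pics/scene0.png

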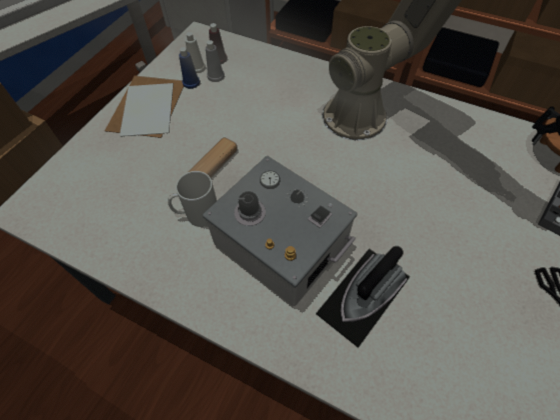

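View pics/top0.png

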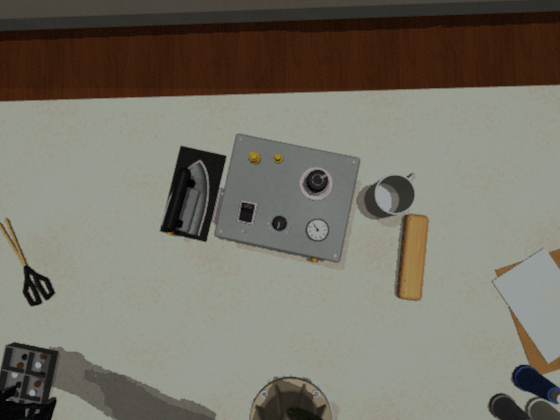

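The scene view shows the cap at about (249,204) and the rocker at (320,214). The top view has the cap at (317,181), the rocker at (247,212) and the deck corners near (237,134), (359,157), (343,262) and (217,238). I'll fit the boiler pose from those.

```bash
cat > h.py <<'E'
import numpy as np,cv2
from rig import *
def proj(c,P):
    k=calibration(c);T=np.array(k["camera_from_world"]);p=T[:3,:3]@np.asarray(P,float)+T[:3,3];q=np.array(k["K"])@p;return q[:2]/q[2]
def ray(c,uv,z):
    k=calibration(c);T=np.array(k["camera_from_world"]);d=T[:3,:3].T@np.linalg.inv(k["K"])@[uv[0],uv[1],1];o=-T[:3,:3].T@T[:3,3]
    return o+d*(z-o[2])/d[2]
E
python3 - <<'E'
from h import *
print([ray("top",uv,.175).round(4) for uv in[(237,134),(359,157),(343,262),(217,238)]])
tips={"cap":((.045,-.06),np.mean([[.6149,-.0725],[.6177,-.0737]],0)),"sw":((-.039,.085),np.mean([[.5644,.0874],[.5643,.0906]],0))}
a=np.array([v[0] for v in tips.values()]);b=np.array([v[1] for v in tips.values()])
da=a[1]-a[0];db=b[1]-b[0];print("yaw",np.degrees(np.arctan2(db[1],db[0])-np.arctan2(da[1],da[0])),np.linalg.norm(da),np.linalg.norm(db))
im=cv2.imread("pics/top0.png");cr=cv2.resize(im[120:280,200:380],None,fx=4.4,fy=3.7*1.19/1,interpolation=cv2.INTER_CUBIC)
cr=cv2.resize(im[130:265,210:370],None,fx=4.4,fy=4.4,interpolation=cv2.INTER_CUBIC)
for p,o in(((.6163,-.0731,.2335),(210,130)),((.5644,.089,.19),(210,130)),((.6163,-.0731,.191),(210,130))):
    u=proj("top",p);print(u);u=(u-o)*4.4+2;cv2.circle(cr,tuple(int(x) for x in u),3,(0,0,255),-1)
cv2.imwrite("pics/topc.png",cr)
im=cv2.imread("pics/scene0.png");cr=cv2.resize(im[150:290,200:360],None,fx=4.2,fy=4.2,interpolation=cv2.INTER_CUBIC)
for p in((.6163,-.0731,.2335),(.5644,.089,.19),(.6163,-.0731,.191)):
    u=(proj("scene",p)-(200,150))*4.2+2;cv2.circle(cr,tuple(int(x) for x in u),3,(0,0,255),-1)
cv2.imwrite("pics/scenec.png",cr)
E
```

```text
[array([0.738 , 0.1123, 0.175 ]), array([ 0.675, -0.177,  0.175]), array([ 0.4283, -0.1325,  0.175 ]), array([0.4896, 0.1627, 0.175 ])]
yaw -12.314479503455482 0.16757386431063767 0.1702210694949365
[317.17179519 178.81039274]
[246.90637228 205.31008044]
[316.00818283 181.60965738]
```

View pics/topc.png

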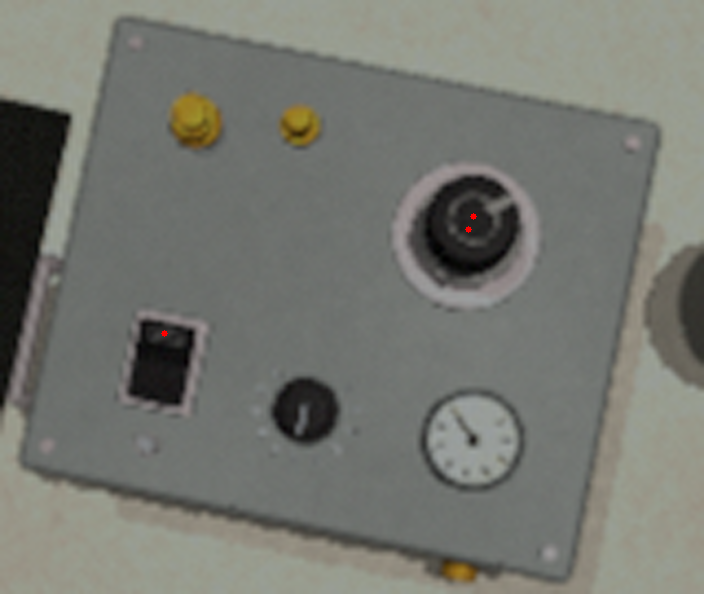

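View pics/scenec.png

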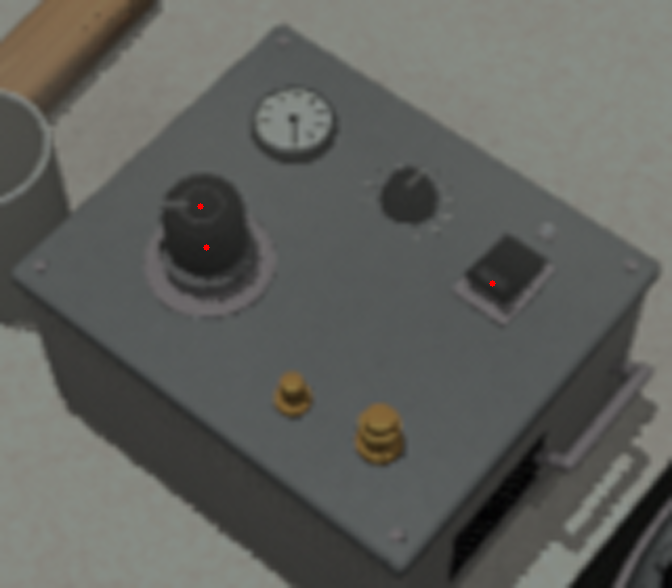

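```bash
cat >> h.py <<'E'
from scipy.spatial.transform import Rotation as Ro
def shift(target_tcp):
    s=read_state();R=Ro.from_rotvec(s["eef_rot"]).as_matrix()
    print("pos",s["position"].round(4),"q6",s["qpos"][5].round(3),"gap",s["finger_gap"].round(4),"t",s["t"])
    print("R",R.round(3).tolist());print("shift mm",(1e3*R.T@(np.array(target_tcp)-s["position"])).round(1))
E
python3 -c "
from h import *
shift([.6163,-.0731,.46])"
```

```text
Traceback (most recent call last):
  File "h.py", line 11, in shift
    print("pos",s["position"].round(4),"q6",s["qpos"][5].round(3),"gap",s["finger_gap"].round(4),"t",s["t"])
                                                                        ^^^^^^^^^^^^^^^^^^^^^
AttributeError: 'float' object has no attribute 'round'
```

```bash
sed -i 's/s\["finger_gap"\].round(4)/round(s["finger_gap"],4)/' h.py
python3 -c "
from h import *
shift([.6163,-.0731,.46])"
```

```text
pos [0.1566 0.5533 0.4047] q6 1.431 gap 0.0855 t 0.8
R [[-0.962, 0.272, 0.0], [0.272, 0.962, 0.0], [-0.0, 0.0, -1.0]]
shift mm [-612.9 -477.6  -55.3]
```

Request:
apply_moves:
  series:
    - [0,0,-40,0,0]
    - [0,0,-55,0,0]
    - [-613,-478,-55,-0.5,0]
    - [-613,-478,-55,-2.6,0]
    - [-613,-478,-55,-2.6,0]
    - [-613,-478,-55,-2.6,0]
    - [-613,-478,-55,-2.6,0]
    - [-613,-478,-55,-2.6,0]
    - [-613,-478,-55,-2.6,0]
    - [-613,-478,-55,-2.6,0]
    - [-613,-478,-55,-2.6,0]
    - [-613,-478,-55,-2.6,0]

```text
t: 2.0
position: [0.4187, 0.1986, 0.4601]
eef_rot: [-1.569, 2.721, -0.0]
wrist_force: [0.6, -0.3, -0.4]
finger_gap: 0.0855
```

```bash
python3 -c "
from h import *
shift([.6163,-.0731,.46])"
```

```text
pos [0.4187 0.1986 0.4601] q6 -0.777 gap 0.0855 t 2.0
R [[-0.501, -0.866, 0.001], [-0.866, 0.501, 0.0], [-0.001, -0.0, -1.0]]
shift mm [ 1.362e+02 -3.071e+02  2.000e-01]
```

Request:
apply_moves:
  series:
    - [136,-307,0,-1.2,0]
    - [136,-307,0,-1.2,0]
    - [136,-307,0,-1.2,0]
    - [136,-307,0,-1.2,0]
    - [136,-307,0,-1.2,0]
    - [136,-307,0,-1.2,0]
    - [136,-307,0,-1.2,0]
    - [136,-307,0,-1.2,0]
    - [136,-307,0,-1.2,0]
    - [136,-307,0,-1.2,0]
    - [136,-307,0,-1.2,0]

```text
t: 3.1
position: [0.6142, -0.0723, 0.4598]
eef_rot: [-2.827, 1.369, 0.0]
wrist_force: [-0.3, 0.4, 0.3]
finger_gap: 0.0854
```

```bash
python3 - <<'E'
from h import *
for c in("scene","top"):
    im=camera(c);cv2.imwrite(f"pics/{c}1.png",im)
    for n in("cap_grip","switch_on_end"):
        r=tip_of(c,n);print(c,n,[(np.round(d["xyz"],4).tolist(),round(float(d["p"]),2)) for d in r[:2]])
shift([.6163,-.0731,.3767])
print(read_state()["qpos"])
E
```

```text
scene cap_grip [([0.6146, -0.073, 0.2214], 0.58)]
scene switch_on_end [([0.5617, 0.0896, 0.193], 0.59)]
top cap_grip [([0.5912, -0.2675, 0.0056], 0.34)]
top switch_on_end [([0.5629, 0.0909, 0.1919], 0.72)]
pos [ 0.6141 -0.072   0.4601] q6 -2.488 gap 0.0856 t 3.4
R [[0.621, -0.784, 0.0], [-0.784, -0.621, -0.0], [0.0, -0.0, -1.0]]
shift mm [ 2.2 -1.  83.4]
[-2.46440796e-01  3.96067477e-01  2.99492806e-01  1.47374762e+00
  1.05656643e-04 -2.48757924e+00]
```

View pics/scene1.png

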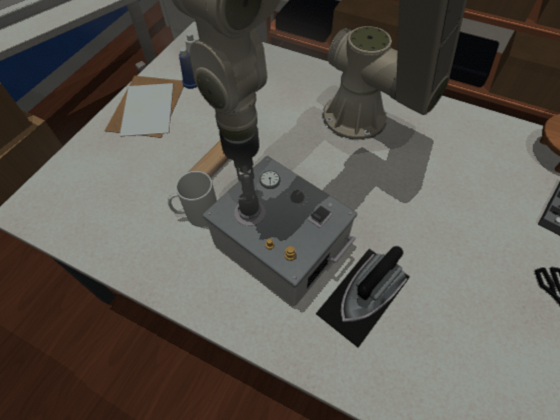

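The gripper is above the cap at about (249,200) in the scene view, and the way down is clear. Descending.

Request:
apply_moves:
  series:
    - [1.5,-0.5,20,0,0]
    - [1.5,-0.5,40,0,0]
    - [1.5,-0.5,55,0,0]
    - [1.5,-0.5,65,0,0]
    - [1.5,-0.5,75,0,0]
    - [1.5,-0.5,84,0,0]
    - [1.5,-0.5,84,0,0]

```text
t: 4.1
position: [0.6153, -0.0731, 0.3746]
eef_rot: [2.828, -1.367, -0.003]
wrist_force: [-0.3, 0.3, 0.5]
finger_gap: 0.0855
```

Request:
apply_moves:
  series:
    - [0,0,0,0,0.3]
    - [0,0,0,0,0.5]
    - [0,0,0,0,0.6]
    - [0,0,0,0,1]
    - [0,0,0,0,1]
    - [0,0,0,0,1]
    - [0,0,0,0,1]
    - [0,0,0,0,1]
  newtons: 40

```text
t: 4.9
position: [0.616, -0.073, 0.377]
eef_rot: [-2.827, 1.366, -0.004]
wrist_force: [2.1, 3.0, 5.7]
finger_gap: 0.045
```

```bash
python3 - <<'E'
from h import *
s=read_state();print(s["wrist_force"],s["moment"])
shift([.6163,-.0731,.3767])
for c in("scene",):
    im=camera(c);cv2.imwrite(f"pics/{c}2.png",cv2.resize(im[120:260,190:350],None,fx=4.2,fy=4.2,interpolation=cv2.INTER_CUBIC))
E
```

```text
[2.05416145 3.02372323 5.7098231 ] [ 0.50999429 -0.35484031 -0.04993713]
pos [ 0.616 -0.073  0.377] q6 -2.489 gap 0.045 t 4.9
R [[0.621, -0.784, 0.003], [-0.784, -0.621, 0.0], [0.002, -0.002, -1.0]]
shift mm [ 0.2 -0.1  0.3]
```

View pics/scene2.png

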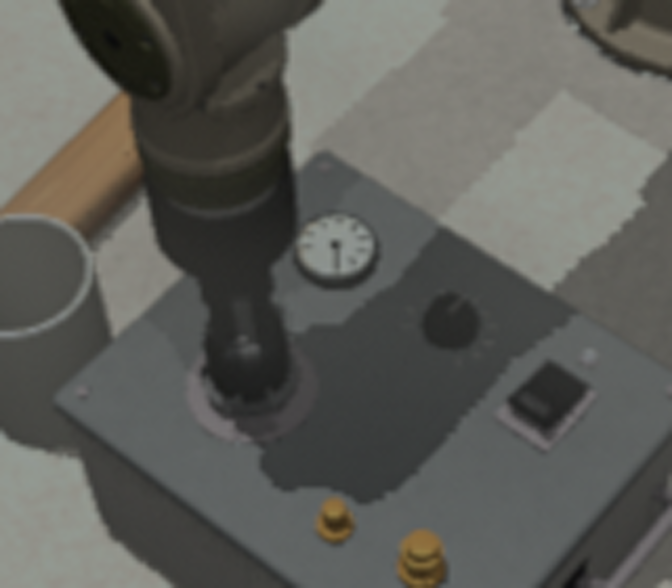

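The pads are on the cap with a 45 mm gap and small forces. Turning clockwise.

Request:
apply_moves:
  series:
    - [0,0,0.1,0.14,1]
    - [0,0,0.3,0.28,1]
    - [0,0,0.4,0.42,1]
    - [0,0,0.5,0.56,1]
    - [0,0,0.7,0.7,1]
    - [0,0,0.8,0.84,1]
    - [0,0,0.9,0.98,1]
    - [0,0,1.0,1.1,1]
    - [0,0,1.0,1.1,1]
  newtons: 50

```text
t: 5.85
position: [0.6153, -0.073, 0.3759]
eef_rot: [-1.693, 2.646, -0.0]
wrist_force: [-1.2, 2.5, 7.4]
finger_gap: 0.0447
```

```bash
python3 - <<'E'
from h import *
s=read_state();print(s["wrist_force"],s["moment"])
shift([.6163,-.0731,.3767])
E
```

```text
[-1.24738369  2.48635321  7.44441317] [ 0.47046181  0.35717088 -0.09423493]
pos [ 0.6153 -0.073   0.3759] q6 -1.386 gap 0.0447 t 5.85
R [[-0.419, -0.908, 0.001], [-0.908, 0.419, 0.0], [-0.0, -0.001, -1.0]]
shift mm [-0.3 -0.9 -0.8]
```

Request:
apply_moves:
  series:
    - [0,0,0.1,0.14,1]
    - [0,0,0.3,0.28,1]
    - [0,0,0.4,0.42,1]
    - [0,0,0.5,0.56,1]

```text
t: 6.25
position: [0.615, -0.0727, 0.3753]
eef_rot: [-0.892, 3.012, 0.001]
wrist_force: [-2.3, 3.2, 7.6]
finger_gap: 0.0447
```

```bash
cat > st.py <<'E'
from h import *
s=read_state();print(s["t"],s["wrist_force"].round(2),s["moment"].round(3),s["effort"][5].round(3),s["position"].round(4),s["qpos"][5].round(3),round(s["finger_gap"],4))
E
python3 st.py
```

```text
6.25 [-2.28  3.17  7.61] [0.791 0.561 0.025] -1.393 [ 0.615  -0.0727  0.3753] -0.823 0.0447
```

Request:
apply_moves:
  series:
    - [0,0,0.1,0.14,1]
    - [0,0,0.2,0.28,1]
    - [0,0,0.3,0.42,1]

```text
t: 6.55
position: [0.615, -0.0725, 0.375]
eef_rot: [0.245, -3.132, -0.003]
wrist_force: [-2.7, 5.1, 7.2]
finger_gap: 0.0448
```

```bash
python3 st.py
```

```text
6.55 [-2.72  5.14  7.2 ] [1.054 0.484 0.08 ] -1.393 [ 0.615  -0.0725  0.375 ] -0.403 0.0448
```

Request:
apply_moves:
  series:
    - [0,0,0.1,0.14,1]
    - [0,0,0.2,0.28,1]
    - [0,0,0.3,0.42,1]

```text
t: 6.85
position: [0.6151, -0.0718, 0.3748]
eef_rot: [-0.408, -3.115, -0.004]
wrist_force: [-2.5, 7.8, 8.4]
finger_gap: 0.0445
```

```bash
python3 st.py
```

```text
6.85 [-2.52  7.84  8.44] [1.058 0.394 1.812] 0.371 [ 0.6151 -0.0718  0.3748] 0.014 0.0445
```

Request:
apply_moves:
  series:
    - [0,0,0.1,0.14,1]
    - [0,0,0.1,0.28,1]
    - [0,0,0.1,0.42,1]

```text
t: 7.15
position: [0.6152, -0.0718, 0.3747]
eef_rot: [-1.052, -2.96, -0.005]
wrist_force: [-1.4, 7.3, 7.8]
finger_gap: 0.0448
```

```bash
python3 st.py
```

```text
7.15 [-1.41  7.25  7.79] [1.57  0.134 0.334] -1.196 [ 0.6152 -0.0718  0.3747] 0.437 0.0448
```

Torque rose to the stop, so the plug is home. I'll turn on to slip the ratchet well past a click.

Request:
apply_moves:
  series:
    - [0,0,0,0.14,1]
    - [0,0,0,0.28,1]
    - [0,0,0,0.42,1]
    - [0,0,0,0.56,1]
    - [0,0,0,0.7,1]

```text
t: 7.65
position: [0.6157, -0.0716, 0.3747]
eef_rot: [-2.002, -2.421, -0.006]
wrist_force: [1.1, 6.8, 7.6]
finger_gap: 0.0451
```

```bash
python3 st.py
```

```text
7.65 [1.09 6.84 7.64] [ 1.587 -0.36   0.245] -1.177 [ 0.6157 -0.0716  0.3747] 1.136 0.0451
```

Request:
apply_moves:
  series:
    - [0,0,0,0.14,1]
    - [0,0,0,0.28,1]
    - [0,0,0,0.42,1]
    - [0,0,0,0.42,1]

```text
t: 8.05
position: [0.616, -0.0716, 0.3748]
eef_rot: [-2.46, -1.953, -0.007]
wrist_force: [1.5, 8.1, 6.1]
finger_gap: 0.0449
```

```bash
python3 st.py
```

```text
8.05 [1.51 8.11 6.06] [ 1.533 -0.408  0.119] 0.966 [ 0.616  -0.0716  0.3748] 1.554 0.0449
```

Request:
apply_moves:
  series:
    - [0,0,0,0,0.4]
    - [0,0,0,0,0]
    - [0,0,0,0,0]
    - [0,0,0,0,0]
    - [0,0,0,0,0]
    - [0,0,0,0,0]
    - [0,0,-20,0,0]
    - [0,0,-50,0,0]
    - [0,0,-85,0,0]
    - [0,0,-85,0,0]

```text
t: 9.05
position: [0.6161, -0.0734, 0.4641]
eef_rot: [2.455, 1.95, 0.008]
wrist_force: [1.1, 0.4, 0.0]
finger_gap: 0.0854
```

```bash
python3 st.py; python3 -c "
from h import *
shift([.5635,.0895,.46])"
```

```text
9.05 [1.15 0.39 0.05] [-0.027 -0.     0.039] 0.0 [ 0.6161 -0.0734  0.4641] 1.551 0.0854
pos [ 0.6161 -0.0734  0.4641] q6 1.551 gap 0.0854 t 9.05
R [[0.226, 0.974, 0.008], [0.974, -0.226, -0.002], [-0.0, 0.009, -1.0]]
shift mm [146.8 -88.1   3.3]
```

Request:
apply_moves:
  series:
    - [147,-88,3,-1.59,0.5]
    - [147,-88,3,-1.59,1]
    - [147,-88,3,-1.59,1]
    - [147,-88,3,-1.59,1]
    - [147,-88,3,-1.59,1]
    - [147,-88,3,-1.59,1]
    - [147,-88,3,-1.59,1]
    - [147,-88,3,-1.59,1]
    - [147,-88,3,-1.59,1]
    - [147,-88,3,-1.59,1]
    - [147,-88,3,-1.59,1]
    - [147,-88,3,-1.59,1]
  newtons: 30

```text
t: 10.25
position: [0.5631, 0.0898, 0.455]
eef_rot: [-0.328, -3.124, 0.0]
wrist_force: [-0.1, -0.4, -0.6]
finger_gap: -0.0001
```

```bash
python3 st.py; python3 - <<'E'
from h import *
for c in("scene","top"):
    im=camera(c);cv2.imwrite(f"pics/{c}3.png",im)
    for n in("cap_grip","switch_on_end","dial_pointer"):
        r=tip_of(c,n);print(c,n,[(np.round(d["xyz"],4).tolist(),round(float(d["p"]),2)) for d in r[:2]])
a=cv2.imread("pics/scene3.png")[170:240,215:345];b=cv2.imread("pics/scene0.png")[170:240,215:345]
cv2.imwrite("pics/cmp_s.png",cv2.resize(np.vstack([b,a]),None,fx=4.2,fy=4.2,interpolation=cv2.INTER_CUBIC))
a=cv2.imread("pics/top3.png")[130:265,210:370];b=cv2.imread("pics/top0.png")[130:265,210:370]
cv2.imwrite("pics/cmp_t.png",cv2.resize(np.hstack([b,a]),None,fx=2.5,fy=2.5,interpolation=cv2.INTER_CUBIC))
shift([.5635,.0895,.46])
E
```

```text
10.25 [-0.14 -0.43 -0.57] [-0.001  0.008  0.026] -0.651 [0.5631 0.0898 0.455 ] 0.226 -0.0001
scene cap_grip [([0.6136, -0.0724, 0.2174], 0.87)]
scene switch_on_end [([0.5682, 0.086, 0.1933], 0.52)]
scene dial_pointer [([0.5105, 0.02, 0.1895], 0.46)]
top cap_grip [([0.5613, 0.0894, 0.192], 0.69), ([0.6165, -0.0753, 0.2161], 0.67)]
top switch_on_end [([0.5649, 0.091, 0.1915], 0.4)]
top dial_pointer [([0.5109, 0.0193, 0.1931], 0.69)]
pos [0.5631 0.0898 0.4556] q6 0.227 gap -0.0003 t 10.65
R [[-0.978, 0.208, 0.0], [0.208, 0.978, 0.0], [-0.0, 0.0, -1.0]]
shift mm [-0.4 -0.3 -4.4]
```

View pics/cmp_s.png

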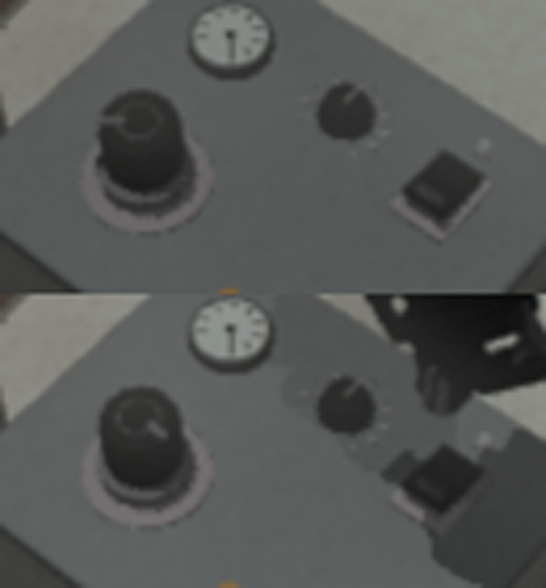

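View pics/cmp_t.png

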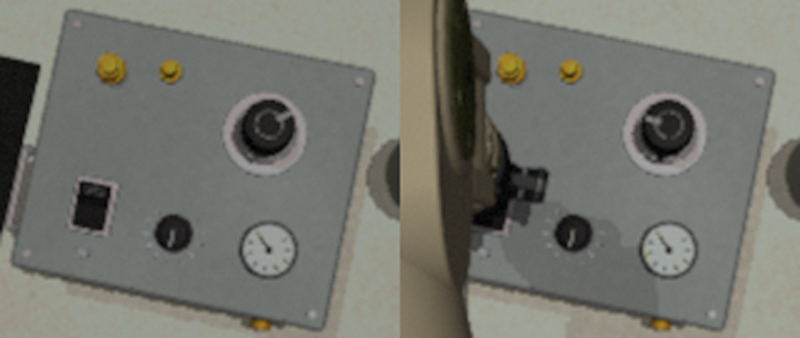

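Comparing the pictures, the cap's white mark has turned clockwise by about 230–250°, which fits the 4.04 rad commanded. The dial pointer has not moved. The rocker is still off, at about (320,214) in the scene view. Next I'll press its raised back end.

Request:
apply_moves:
  series:
    - [0,0,30,0,1]
    - [0,0,60,0,1]
    - [0,0,75,0,1]
    - [0,0,84,0,1]
    - [0,0,86,0,1]
    - [0,0,88,0,1]
    - [0,0,90,0,1]
    - [0,0,90,0,1]

```text
t: 11.45
position: [0.5638, 0.0898, 0.3667]
eef_rot: [0.328, 3.122, 0.0]
wrist_force: [1.2, 0.1, 1.3]
finger_gap: 0.0002
```

```bash
python3 st.py
```

```text
11.45 [1.16 0.05 1.3 ] [-0.145 -0.161  0.001] -0.003 [0.5638 0.0898 0.3667] 0.227 0.0002
```

Request:
apply_moves:
  series:
    - [0,0,1,0,1]
    - [0,0,2,0,1]
    - [0,0,3,0,1]
    - [0,0,3,0,1]

```text
t: 11.85
position: [0.564, 0.0898, 0.3639]
eef_rot: [0.328, 3.121, 0.001]
wrist_force: [2.4, -1.1, 5.8]
finger_gap: -0.0001
```

```bash
python3 st.py
```

```text
11.85 [ 2.4  -1.12  5.76] [-0.286 -0.69   0.01 ] 0.004 [0.564  0.0898 0.3639] 0.227 -0.0001
```

Request:
apply_moves:
  series:
    - [0,0,1,0,1]
    - [0,0,2,0,1]
    - [0,0,2,0,1]

```text
t: 12.15
position: [0.5641, 0.0897, 0.3634]
eef_rot: [0.327, 3.119, 0.001]
wrist_force: [1.1, -0.6, 12.6]
finger_gap: -0.0001
```

```bash
python3 st.py
```

```text
12.15 [ 1.13 -0.62 12.56] [-0.348 -0.253 -0.016] 0.009 [0.5641 0.0897 0.3634] 0.227 -0.0001
```

Request:
apply_moves:
  series:
    - [0,0,1,0,1]
    - [0,0,2,0,1]
    - [0,0,2,0,1]

```text
t: 12.45
position: [0.5639, 0.0898, 0.3632]
eef_rot: [0.327, 3.117, 0.001]
wrist_force: [-1.2, -1.3, 21.7]
finger_gap: -0.0002
```

```bash
python3 st.py; python3 - <<'E'
from h import *
im=camera("scene");cv2.imwrite("pics/scene4.png",cv2.resize(im[150:260,240:380],None,fx=5,fy=5,interpolation=cv2.INTER_CUBIC))
E
```

```text
12.45 [-1.15 -1.34 21.73] [-0.346  0.539  0.059] 0.015 [0.5639 0.0898 0.3632] 0.227 -0.0002
```

View pics/scene4.png

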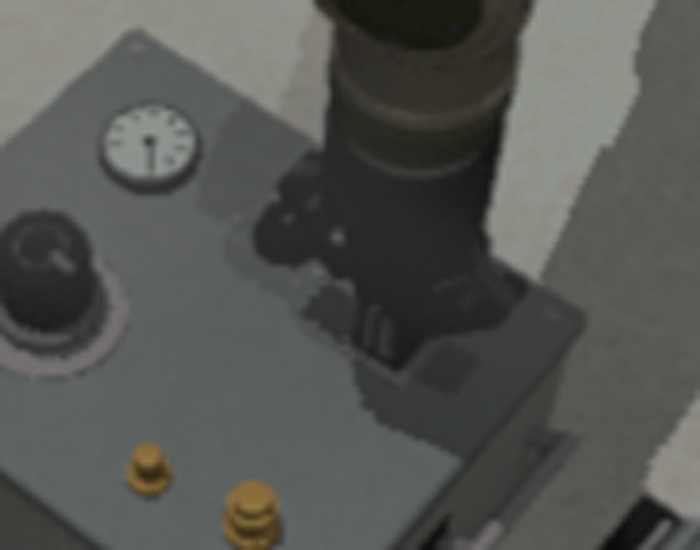

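The tip has come to a firm stop at 22 N. I'll lift off, move clear and look.

Request:
apply_moves:
  series:
    - [0,0,-10,0,1]
    - [0,0,-40,0,1]
    - [0,0,-85,0,1]
    - [50,0,-95,0,1]
    - [100,40,-95,0,1]
    - [140,80,-95,0,1]
    - [140,120,-95,0,1]
    - [140,160,-95,0,1]
    - [140,200,-95,0,1]
    - [140,200,-95,0,1]

```text
t: 13.5
position: [0.4674, 0.3185, 0.452]
eef_rot: [-0.319, -3.123, -0.0]
wrist_force: [0.7, -0.4, -1.1]
finger_gap: -0.0003
```

```bash
python3 st.py; python3 - <<'E'
from h import *
for c in("scene","top"):
    im=camera(c);cv2.imwrite(f"pics/{c}5.png",im)
    for n in("cap_grip","switch_on_end","dial_pointer","iron","jug","clapper"):
        r=tip_of(c,n);print(c,n,[(np.round(d["xyz"],4).tolist(),round(float(d["p"]),2)) for d in r[:2]])
a=cv2.imread("pics/scene5.png")[165:240,215:350];b=cv2.imread("pics/scene0.png")[165:240,215:350]
cv2.imwrite("pics/cmp_s5.png",cv2.resize(np.vstack([b,a]),None,fx=4,fy=4,interpolation=cv2.INTER_CUBIC))
a=cv2.imread("pics/top5.png")[130:265,210:370];b=cv2.imread("pics/top0.png")[130:265,210:370]
cv2.imwrite("pics/cmp_t5.png",cv2.resize(np.hstack([b,a]),None,fx=2.5,fy=2.5,interpolation=cv2.INTER_CUBIC))
E
```

```text
13.5 [ 0.71 -0.39 -1.13] [-0.046  0.004 -0.006] 0.344 [0.4674 0.3185 0.452 ] 0.66 -0.0003
scene cap_grip [([0.6118, -0.0705, 0.2187], 0.77)]
scene switch_on_end [([0.568, 0.0883, 0.187], 0.69), ([0.615, -0.0706, 0.216], 0.27)]
scene dial_pointer [([0.5073, 0.0213, 0.189], 0.65)]
scene iron [([0.6135, 0.2676, 0.0051], 0.67)]
scene jug [([0.5912, -0.2633, -0.0], 0.59)]
scene clapper [([0.4322, -0.3383, 0.0015], 0.67)]
top cap_grip [([0.6184, -0.0754, 0.215], 0.91)]
top switch_on_end [([0.5669, 0.0865, 0.1851], 0.62)]
top dial_pointer [([0.5124, 0.0188, 0.1922], 0.53)]
top iron [([0.6153, 0.2713, 0.0087], 0.87)]
top jug [([0.5947, -0.2647, 0.0056], 0.76)]
top clapper [([0.4319, -0.335, -0.0005], 0.91)]
```

View pics/cmp_s5.png

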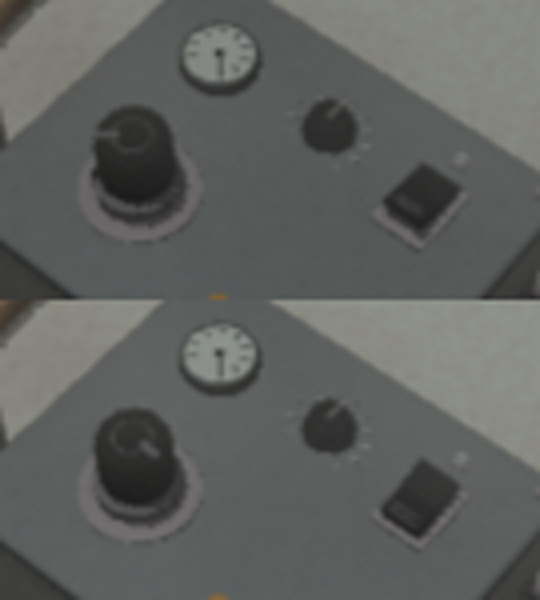

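View pics/cmp_t5.png

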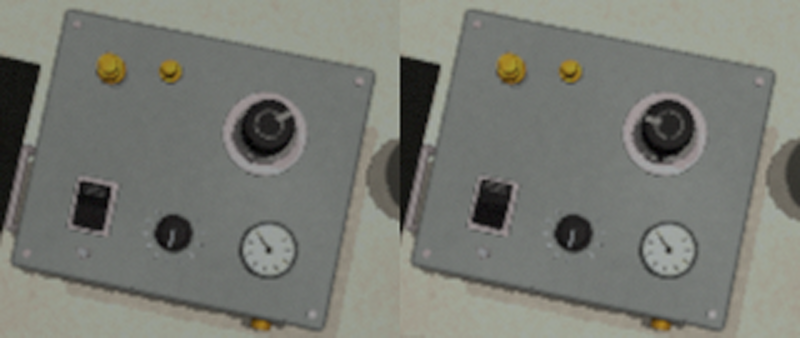

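The rocker's back end is now down: its z fell from about 192 to 186 mm, and it sits flush in the bezel at about (320,290) in the zoomed scene view. The dial and neighbouring things are unchanged. The flat fingertip may have leaned on the rocker near its pivot, so I'll press once more, 5 mm farther back, to be sure it is at its stop.

```bash
python3 -c "
from h import *
shift([.5687,.0887,.452])"
```

```text
pos [0.4677 0.3143 0.4538] q6 0.659 gap 0.0003 t 14.2
R [[-0.978, 0.208, 0.0], [0.208, 0.978, 0.0], [-0.0, 0.0, -1.0]]
shift mm [-145.7 -199.6    1.8]
```

Request:
apply_moves:
  series:
    - [-146,-200,2,0,1]
    - [-146,-200,2,0,1]
    - [-146,-200,2,0,1]
    - [-146,-200,2,0,1]
    - [-146,-200,2,0,1]
    - [-146,-200,2,0,1]
    - [-146,-200,2,0,1]
    - [-146,-200,2,0,1]

```text
t: 15.0
position: [0.5687, 0.0892, 0.4516]
eef_rot: [-0.327, -3.124, -0.001]
wrist_force: [-0.5, 0.6, 0.2]
finger_gap: 0.0001
```

```bash
python3 -c "
from h import *
shift([.5687,.0887,.3675])"
```

```text
pos [0.5687 0.0892 0.4516] q6 0.225 gap 0.0001 t 15.0
R [[-0.978, 0.207, -0.0], [0.207, 0.978, 0.0], [0.0, 0.0, -1.0]]
shift mm [-0.1 -0.5 84.1]
```

Request:
apply_moves:
  series:
    - [0,0,40,0,1]
    - [0,0,70,0,1]
    - [0,0,82,0,1]
    - [0,0,85,0,1]
    - [0,0,87,0,1]
    - [0,0,88,0,1]
    - [0,0,88,0,1]

```text
t: 15.7
position: [0.5694, 0.0888, 0.3649]
eef_rot: [0.327, 3.122, 0.001]
wrist_force: [0.7, -0.1, -0.4]
finger_gap: -0.0004
```

```bash
python3 st.py
```

```text
15.7 [ 0.66 -0.14 -0.38] [ 0.051 -0.004 -0.006] 0.0 [0.5694 0.0888 0.3649] 0.224 -0.0004
```

Request:
apply_moves:
  series:
    - [0,0,1,0,1]
    - [0,0,2,0,1]
    - [0,0,2,0,1]

```text
t: 16.0
position: [0.5693, 0.0886, 0.363]
eef_rot: [0.328, 3.122, 0.001]
wrist_force: [-1.1, -0.4, 4.6]
finger_gap: 0.0004
```

```bash
python3 st.py
```

```text
16.0 [-1.12 -0.44  4.57] [ 0.041  0.189 -0.043] -0.0 [0.5693 0.0886 0.363 ] 0.224 0.0004
```

Request:
apply_moves:
  series:
    - [0,0,1,0,1]
    - [0,0,2,0,1]
    - [0,0,3,0,1]
    - [0,0,3,0,1]

```text
t: 16.4
position: [0.5689, 0.0886, 0.3627]
eef_rot: [0.327, 3.12, 0.001]
wrist_force: [-5.5, -1.1, 18.2]
finger_gap: 0.0005
```

```bash
python3 st.py
```

```text
16.4 [-5.54 -1.06 18.24] [-0.026  1.324  0.06 ] 0.008 [0.5689 0.0886 0.3627] 0.224 0.0005
```

It stopped firmly at the same height, so the rocker was already home. Retracting.

Request:
apply_moves:
  series:
    - [0,0,-10,0,1]
    - [0,0,-40,0,1]
    - [0,0,-85,0,1]
    - [50,0,-95,0,1]
    - [100,40,-95,0,1]
    - [140,80,-95,0,1]
    - [140,120,-95,0,1]
    - [140,160,-95,0,1]
    - [140,200,-95,0,1]
    - [140,200,-95,0,1]
    - [140,200,-95,0,1]
    - [140,200,-95,0,1]

```text
t: 17.6
position: [0.4735, 0.3125, 0.4536]
eef_rot: [-0.329, -3.124, 0.001]
wrist_force: [0.1, -0.1, -0.2]
finger_gap: -0.0001
```

```bash
python3 st.py; python3 - <<'E'
from h import *
im=camera("scene");cv2.imwrite("pics/scene6.png",im)
print([(c["xyz"],c["p"]) for c in tip_of("scene","switch_on_end")[:1]])
cr=np.hstack([cv2.imread(f"pics/scene{i}.png")[175:245,225:345] for i in(0,6)])
cv2.imwrite("pics/cmp_s6.png",cv2.resize(cr,None,fx=3.3,fy=3.3,interpolation=cv2.INTER_CUBIC))
E
```

```text
17.6 [ 0.1  -0.05 -0.25] [-0.037  0.014 -0.017] -0.002 [0.4735 0.3125 0.4536] 0.652 -0.0001
[([0.57, 0.0878, 0.1886], 0.53)]
```

View pics/cmp_s6.png

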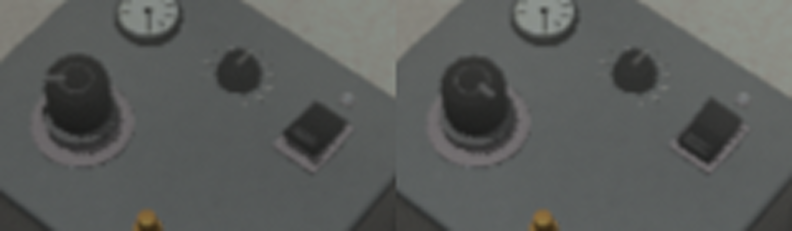

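The final view shows the rocker with its back end down, the cap turned and the dial unchanged. The arm is clear of everything.

```bash
python3 -c "
from rig import *
print(hand_in())"
```

```text
the job is handed in; nothing more can be done
None
```

The filler cap is screwed home with its ratchet slipped, and the boiler is switched on. I handed the job in at about 17.7 s; no verdict comes back.

- **Cap:** I turned it 4.04 rad clockwise in one grip. Torque rose sharply between 2.1 and 2.5 rad as the plug hit its stop, then settled near 0.3 N m, as expected for the ratchet slipping. Even from the farthest possible start (2.6 rad), that leaves at least 1.4 rad of slip, well past the first click. The cap's white mark showed about 230–250° of turn, so the fingers did not slide on it noticeably. I could not see the ribs clearly enough to check the slip by them.
- **Switch:** I pressed the rocker's back end to a firm stop at about 22 N, then again 5 mm farther back at 18 N, and it stopped at nearly the same height. The pictures show the back end down. The networks put its end at 185–189 mm, against 191–195 mm when off; the last reading was the highest of these, at 188.6 mm, still within their 4 mm error.
- **Left alone:** After the first press, the steam dial, iron, jug and clapper were all found where they started, within measuring error. After the second I checked only the deck area in the scene view, and the dial was unchanged. The arm ended clear of everything.

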